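Open the fume extractor's filter cover by feel

ROBOT

A 6-joint arm with a two-finger parallel gripper is mounted at the origin on the work surface. World frame = base frame: x ahead of the robot, y to its left, z up, the work surface at z = 0. Lengths are in m, angles in degrees, forces in N, time in s.
With the tool pointing down it reaches from about 0.3 to 0.75 m from the base axis. Payload 8.5 kg.
Tool frame: the origin (TCP) lies at the very end of the fingers, on their centre line; the grasp point (between the pads) lies 19 mm behind it; z points along the fingers, y is the line along which they close (so a half turn about z gives the same grasp; the last joint's range is limited). The gripper opens to 85 mm and grips with 20 to 120 N. Pads are 22 mm wide; open, the fingers measure 114 mm over their backs; the gripper's body (76 mm by 85 mm) begins 54 mm behind the grasp point. The pads swing forward as they close: fully open they stand 13 mm farther back than shut.
Start: joints at [-79.429, 21.807, 74.336, -0, 83.858, -12.336], TCP at [0.214, -0.507, 0.231] pointing down, gripper open.
Joint ranges: [-178.18, 178.18], [-50.72, 133.34], [12.68, 142.11], [-81.47, 261.47], [9.98, 163.14], [-165.26, 165.26]. Speed limits (degrees/s): [136.94, 136.94, 180, 180, 180, 180].

INTERFACE

Orientations are given as a 3x3 rotation matrix whose columns are the frame's x, y, z axes.
In Python, from rig import observe, cams, ticket gives the robot as it stands.
- The arm moves only by the tool move_arm, never from a script. Its arguments are lists of equal length, an entry for each row: "jaw": the finger opening in cm, from 0 to 8.54; "dp": the shift along the tool's x, y, z in cm, a list of three; "turn": the turn, a rotation vector about the tool's x, y, z in rad, a list of three. In form: {"jaw": [jaw, ...], "dp": [[tx, ty, tz], ...], "turn": [[wx, wy, wz], ...]}. A call has 1 to 12 rows; each row shifts and turns the commanded pose from where the row before left it, along the tool's axes as they then stand; what a row does not reach is not made up. A row lasts 1/12 s, in which the tool goes at most 41.7 mm and 7.16 degrees, less where a joint would pass 70% of its speed; a pose out of reach is approached as far as the arm can. A call is refused whole if a number of a shift passes 4.17 or a number of a turn 0.125, either way. A call with a gripper value outside its range is refused whole. The fingers move at their own pace and stop on an object; "force" is the grip in N (left out, the last holds). Time passes only in rows, so rows that do not move let the fingers close. It gives the time, the measured TCP pose, the force, the opening and the grip force at its end, in the units of the state.
- observe(): the state, without advancing time (a new reading comes with each control period).
- cams.get_image(name): name is "side" or "top"; returns (picture, depth): 400x640x3 uint8, red, green, blue; 400x640 float32, m along the optical axis (not along the pixel's ray), 0 where there is no reading.
- cams.calibration(name): a dict with "vertical_fov" (degrees; the focal length in pixels is half the picture's height over the tangent of half this angle, whatever the lens; pixels are square), "cx", "cy" (the principal point, pixels), "view" (4x4, takes a point from world to camera coordinates). Camera axes: x right, y up, looking along -z (the intrinsics and any distortion apply to the point x, -y, -z); pixel columns grow to the right and rows downward; lengths in m; the calibration is good to about 2 mm. A picture is of the moment at which its call begins. calibration takes no time and is no camera call.
- ticket.close_job(): hands the job in; it is judged then, once.
Trained networks look in the newest picture that a camera, given by its name, has taken for a name from the list of things; names that differ only in an ending like _2 or _b are one class to them, and where a whole thing is asked for, a point or a joint stands for the part that bears it (a point fixed in the world has none). Each returns a list of dicts, best first, with "p" (0 to 1); they miss things now and then, are a little off and sometimes report something else, mostly with a low value. They report only what shows in the picture. A call takes as long as a camera call.
- cams.spot_in(camera, query): "box" ([centre column, centre row, width, height] as shares, 0 to 1, of the picture: columns of its width, rows of its height, round what is visible of it).
- cams.outline_of(camera, query): "mask" (400x640 bool, what is visible of it) and "box" ([centre column, centre row, width, height] as shares, 0 to 1, of the picture: columns of its width, rows of its height, round what is visible of it).
- cams.mark_of(camera, query): "location" ([column, row] as shares, 0 to 1, of the picture: columns of its width, rows of its height: a listed point, or the origin of a listed thing).
The state is a dict: "time_s": time; "q": joint angles; "qvel": joint speeds; "joint_efforts": joint torques, N m; "position": TCP position; "tool_rot": TCP orientation; "ft_force": force on the tool from outside, world axes, zero at the start; "wrist_torque": the same for the moment, N m; "grip_width": finger opening in m; "gripper_force": force on a finger pad.
Only numpy, scipy, OpenCV 4.12 (cv2) and the standard library are available. Lean on these libraries where they do the work, as an engineer would, in place of code of your own. Each camera call takes 0.05 s, during which the arm holds its last target. There are 200 camera calls.

TASK

Open the filter cover of the fume extractor on the jeweller's bench: starting on one end of the black rail along its front top edge, run your closed fingertips along the top of the rail until they find the finger groove, then press the release key inside the groove all the way down so that the cover springs open by itself, and take the hand away. Do not grip or force the cover, and leave the charcoal block, flux bottle and hammer where they are.

Things in the scene. Friction and masses are not known exactly. Their poses are not given: they have to be found in the camera images.
- extractor: Low grey bench-top fume extractor, fixed, 430 mm wide (its y), 300 mm deep, 180 mm high, with a hose stub of radius 39 mm reaching 80 mm out of its back. Origin on the bench under the middle of its front rail; x points to its back, y to its left along the rail, z up. The rail is black, 40 mm wide (x -20 to +20), rigid, y -215 to +215, its level top 180 mm above the bench; behind it lies the grey cover.
- rail_left: Left end of the front rail (extractor y +98 to +215 mm), black, 40 x 117 x 22 mm. Origin: middle of its top face; axes as the extractor's. Never has the groove. The rail's top runs on from here flush (within 0.3 mm) and straight to the other end, broken only by the one finger groove.
- rail_right: Right end of the rail (extractor y -215 to -98 mm), the same. The groove between the ends is a gap 64 mm long (along y), 8 mm deep, open to the front, with a 4 mm back wall: fingertips fit in at extractor x -20 to +16 mm. Its centre is anywhere in y -55 to +55 mm, other at each start, and not reported: feel for it (or look).
- release (a joint): Release key: flat black plate 34 x 60 mm that is the groove's floor, its level top 172 mm above the bench; goes straight down when pressed. 0 m at rest, 0.007 m fully down. Spring: 1.5 N to start it, 5 N fully down. At about 0.005 m it withdraws the tongue that holds the cover; springs back up when let go.
- cover: Filter cover: grey plate with black slots, 236 mm deep, 408 mm wide, 5 mm thick, behind the rail, hinged along its back edge (extractor x 260, height 173 mm). Origin: middle of its front lower edge, shut at extractor x 22, height 173 mm, axes as the extractor's. Once the key is pressed a damped spring tilts it up in about 3 s to 0.95 to 1.15 rad; it waits against a hand in its way (1 to 3 N).
- charcoal: Loose black charcoal soldering block lying on the bench to the left of the extractor, 110 x 70 x 32 mm. Origin: centre of its underside. Leave alone.
- flux: Loose yellow flux bottle with white cap standing on the bench in front of the extractor, 50 mm in diameter, 105 mm high. Origin: centre of its underside, z along its axis. Leave alone.
- hammer: Loose hammer lying on the bench to the right of the extractor, 240 mm long, along its x axis. Leave alone.

How it is judged:
By the outcome, as a careful person would: the job done as asked, in the order asked, and still so for the second after the job is handed in, with the robot touching nothing.
It also fails if it takes over 67 s, if anything falls off the work surface, if the arm or the gripper's body presses on something with over 40 N, if the wrist force passes 120 N, or if a joint passes its speed limit or range.

## Working session

There is one attempt and no reset: what is moved stays moved. The work goes in short steps, Python scripts to look and compute and a tool call to move; the robot and the scene stay as the last step left them, time stands still between calls to the robot, and variables do not carry over. Pictures are saved under pics/ and viewed, at most 10 in all, crops included, and the job is handed in when it is done.

Besides the shell and the picture viewer there is one more tool, called after "Request:" by a JSON object that holds its "fn" and its "kwargs", one argument or row to a line. move_arm: Moves the arm, as the interface text tells. Its arguments: {"type":"object","properties":{"jaw":{"type":"array","items":{"type":"number"}},"dp":{"type":"array","items":{"type":"array","items":{"type":"number"}}},"turn":{"type":"array","items":{"type":"array","items":{"type":"number"}}},"force":{"type":"number"}},"required":["jaw","dp","turn"]}

```bash
mkdir -p pics
cat > h.py <<'E'
import numpy as np,cv2
from rig import observe,cams,ticket
def K(n):
    c=cams.calibration(n); return 200/np.tan(np.radians(c["vertical_fov"]/2)),c["cx"],c["cy"],np.array(c["view"]),c
def world(n,u,v,d):
    f,cx,cy,V,_=K(n); p=np.stack([(u-cx)/f*d,-(v-cy)/f*d,-d,np.ones_like(d)],-1)
    return (p@np.linalg.inv(V).T)[...,:3]
E
python3 - <<'E'
from h import *
for n in ("top","side"):
    im,d=cams.get_image(n); cv2.imwrite(f"pics/{n}0.png",im[...,::-1]); np.save(n+"0.npy",d)
    c=K(n)[4]; print(n,{k:v for k,v in c.items() if k!="view"}, np.round(np.linalg.inv(K(n)[3])[:3],3).tolist())
    for q in ("extractor","rail_left","rail_right","release","cover","charcoal","flux","hammer"):
        m=cams.mark_of(n,q)[:1]
        for r in m:
            u,v=np.array(r["location"])*[640,400]; dd=d[min(399,max(0,int(v))),min(639,max(0,int(u)))]
            print(q,round(r["p"],2),int(u),int(v),np.round(world(n,u,v,np.array(dd)),3))
print(observe())
E
```

```text
top {'vertical_fov': 48.17143609410348, 'cx': 327.6159211764525, 'cy': 202.8784401159768} [[0.014, 0.98, -0.197, 0.288], [-1.0, 0.01, -0.022, -0.007], [-0.02, 0.197, 0.98, 1.471]]
extractor 0.69 347 201 [ 0.578 -0.039  0.054]
rail_left 0.62 299 190 [0.583 0.107 0.181]
rail_right 0.88 404 181 [ 0.612 -0.204  0.186]Traceback (most recent call last):
  File "<stdin>", line 6, in <module>
ValueError: it knows: charcoal, cover, extractor, flux, hammer, rail_left, rail_right
```

Run:
```python
from h import *
for n in ("top","side"):
    im,d=cams.get_image(n); cv2.imwrite(f"pics/{n}0.png",im[...,::-1]); np.save(n+"0.npy",d)
    c=K(n)[4]; print(n, np.round(np.linalg.inv(K(n)[3])[:3],3).tolist())
    for q in ("rail_left","rail_right","cover","charcoal","flux","hammer"):
        m=cams.mark_of(n,q)[:1]
        for r in m:
            u,v=np.array(r["location"])*[640,400]; dd=d[min(399,max(0,int(v))),min(639,max(0,int(u)))]
            print(q,round(r["p"],2),int(u),int(v),np.round(world(n,u,v,np.array(dd)),3))
print(observe())
```

```text
top [[0.014, 0.98, -0.197, 0.288], [-1.0, 0.01, -0.022, -0.007], [-0.02, 0.197, 0.98, 1.471]]
rail_left 0.96 293 191 [0.581 0.123 0.179]
rail_right 0.74 402 182 [ 0.612 -0.198  0.18 ]
cover 0.71 346 177 [ 0.624 -0.034  0.179]
charcoal 0.74 404 180 [ 0.618 -0.203  0.182]
flux 0.49 316 244 [0.431 0.056 0.105]
hammer 0.58 455 226 [ 0.503 -0.391  0.026]
side [[-0.957, 0.158, -0.243, 0.246], [-0.289, -0.576, 0.765, 0.964], [-0.018, 0.802, 0.597, 0.871]]
rail_left 0.67 292 194 [0.583 0.09  0.175]
rail_right 0.85 310 137 [ 0.626 -0.207  0.176]
cover 0.77 292 164 [ 0.631 -0.046  0.175]
charcoal 0.55 288 344 [0.485 0.423 0.029]
flux 0.68 352 245 [0.421 0.088 0.035]
hammer 0.76 353 157 [ 0.522 -0.38   0.015]
{'time_s': 0.9, 'q': array([-7.94296948e+01,  2.18050691e+01,  7.43363878e+01,  1.73345852e-03,
        8.38584442e+01, -1.23364490e+01]), 'qvel': array([ 0.00636824,  0.02861749,  0.04586231,  0.0993197 , -0.1267096 ,
       -0.07563753]), 'joint_efforts': array([ 2.24390271e-03, -4.48322260e+01, -2.31460404e+01, -5.86568422e-05,
        4.70124141e-04, -1.82083409e-05]), 'position': array([ 0.2140722 , -0.50660053,  0.23133341]), 'tool_rot': array([[ 9.21140788e-01,  3.89229557e-01,  2.98870571e-05],
       [ 3.89229557e-01, -9.21140788e-01,  3.82151315e-06],
       [ 2.90176332e-05,  8.11277437e-06, -1.00000000e+00]]), 'ft_force': array([-0.37895888,  0.63635212,  0.10385267]), 'wrist_torque': array([ 0.00217172, -0.04707542,  0.02416797]), 'gripper_force': 0.0, 'grip_width': 0.08534319975169764}
```

View pics/top0.png

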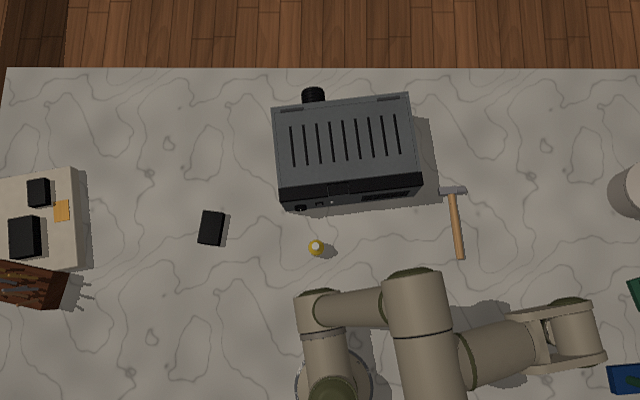

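View pics/side0.png

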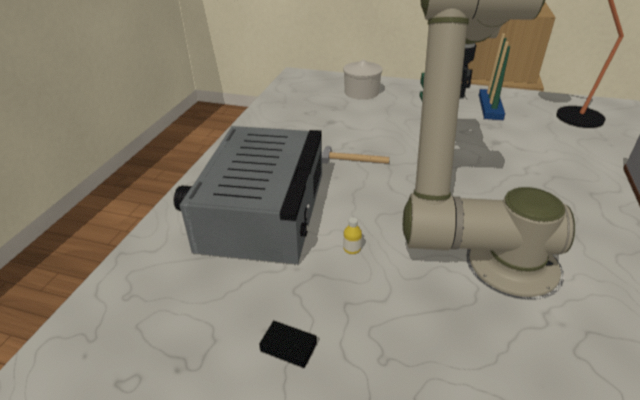

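The top view shows the extractor with its rail at about (280-422, 172-205), and a faint groove near column 338, row 190. The flux bottle is at (316, 247) and the hammer at (455, 220). Next I'll fit the extractor pose and look for the groove in the depth image.

```bash
cat > fit.py <<'E'
from h import *
for n in ("top","side"):
    d=np.load(n+"0.npy"); im=cv2.imread(f"pics/{n}0.png")
    v,u=np.mgrid[:400,:640]; P=world(n,u,v,d)
    m=(d>0)&(P[...,2]>.165)&(P[...,2]<.195)&(P[...,0]>.45)&(P[...,0]<1.05)&(abs(P[...,1]+.03)<.35)
    k,l,s,_=cv2.connectedComponentsWithStats(m.astype(np.uint8)); m=l==1+s[1:,4].argmax()
    r=cv2.minAreaRect((P[m][:,:2]*1000).astype(np.float32)); print(n,m.sum(),r, np.round(cv2.boxPoints(r)).tolist())
    # frame from rect: x axis = short side pointing to +x
    B=cv2.boxPoints(r); B=B[np.argsort(B[:,0])]; f=B[:2]; f=f[np.argsort(f[:,1])]  # front right, front left
    ey=(f[1]-f[0])/np.linalg.norm(f[1]-f[0]); ex=np.array([ey[1],-ey[0]]); O=(f[0]+f[1])/2+20*ex
    print("O",O,"yaw",np.degrees(np.arctan2(ex[1],ex[0])))
    L=(P[...,:2]*1000-O)@np.stack([ex,ey],-1); near=(d>0)&(abs(L[...,0])<14)&(abs(L[...,1])<212)&(P[...,2]>.15)
    for a in range(-210,210,10):
        q=near&(L[...,1]>=a)&(L[...,1]<a+10)
        if q.any(): print(a+5,q.sum(),"z",round(np.median(P[q][:,2])*1000,1),"gray",im[q].mean().round(1),end=" | ")
    print()
im=cv2.imread("pics/top0.png")[150:225,260:440]; a=cv2.resize(im,None,fx=4,fy=4,interpolation=2)
im=cv2.imread("pics/side0.png")[115:275,265:345]; b=cv2.resize(im,None,fx=3.4,fy=3.4,interpolation=2)
cv2.imwrite("pics/a.png",np.clip(a*3.,0,255));
E
python3 fit.py
```

```text
top 13502 ((729.0169677734375, -27.538543701171875), (304.23553466796875, 430.76788330078125), 7.515242576599121) [[550.0, 166.0], [606.0, -261.0], [908.0, -221.0], [852.0, 206.0]]
O [598.03406  -44.818222] yaw 7.5152407
-205 35 z 180.8 gray 16.8 | -195 29 z 179.3 gray 17.9 | -185 27 z 181.5 gray 17.4 | -175 33 z 180.6 gray 17.7 | -165 30 z 180.6 gray 18.3 | -155 31 z 181.1 gray 17.4 | -145 32 z 180.5 gray 18.3 | -135 32 z 180.6 gray 18.1 | -125 29 z 180.3 gray 18.3 | -115 30 z 180.0 gray 17.7 | -105 30 z 181.2 gray 18.3 | -95 31 z 181.0 gray 18.4 | -85 32 z 180.4 gray 18.5 | -75 29 z 180.0 gray 18.5 | -65 32 z 180.7 gray 18.4 | -55 32 z 179.8 gray 18.6 | -45 29 z 181.1 gray 19.4 | -35 31 z 180.1 gray 19.3 | -25 31 z 180.9 gray 19.2 | -15 32 z 179.5 gray 19.7 | -5 31 z 179.7 gray 20.0 | 5 31 z 177.7 gray 21.3 | 15 31 z 172.6 gray 19.9 | 25 32 z 172.4 gray 20.4 | 35 30 z 173.1 gray 20.6 | 45 32 z 173.0 gray 20.2 | 55 33 z 172.4 gray 21.4 | 65 29 z 171.1 gray 23.4 | 75 30 z 180.3 gray 21.9 | 85 31 z 179.8 gray 21.7 | 95 31 z 179.9 gray 22.1 | 105 31 z 179.4 gray 22.2 | 115 31 z 180.4 g
[... 1023 characters left out ...]
 -5 18 z 178.3 gray 23.5 | 5 45 z 173.4 gray 21.3 | 15 19 z 169.7 gray 23.6 | 25 17 z 170.6 gray 23.5 | 35 22 z 169.5 gray 22.6 | 45 22 z 169.6 gray 23.3 | 55 20 z 169.6 gray 22.6 | 65 4 z 175.1 gray 19.2 | 75 19 z 176.5 gray 22.4 | 85 22 z 177.2 gray 23.2 | 95 22 z 177.8 gray 24.7 | 105 21 z 177.7 gray 23.8 | 115 25 z 178.0 gray 23.7 | 125 25 z 177.6 gray 22.6 | 135 23 z 177.6 gray 23.4 | 145 25 z 178.0 gray 23.8 | 155 27 z 177.8 gray 23.2 | 165 26 z 177.9 gray 23.6 | 175 29 z 178.1 gray 23.2 | 185 27 z 178.1 gray 23.4 | 195 28 z 178.2 gray 22.9 | 205 27 z 177.9 gray 23.7 | [ WARN:0@0.504] global loadsave.cpp:1063 imwrite_ Unsupported depth image for selected encoder is fallbacked to CV_8U.
```

View pics/a.png

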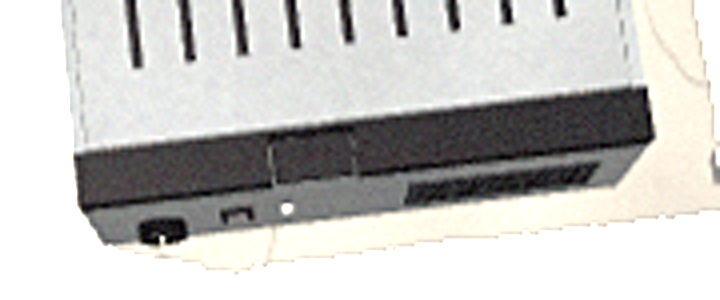

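Both views agree: extractor origin about (0.5995, -0.044), yaw 7.5°, and groove at extractor y of roughly +7 to +70, with no fixed part reading otherwise. I'll start on the left end, at y = +150.

Request:
{"fn": "move_arm", "kwargs": {
  "jaw": [0,0,0,0,0,0,0,0,0,0,0,0],
  "dp": [
    [0,0,-1.5],
    [0,0,-1.5],
    [0,0,-1.5],
    [1.845,-2.33,0],
    [1.845,-2.33,0],
    [1.845,-2.33,0],
    [1.845,-2.33,0],
    [1.845,-2.33,0],
    [1.845,-2.33,0],
    [1.845,-2.33,0],
    [1.845,-2.33,0],
    [1.845,-2.33,0]
  ],
  "turn": [
    [0,0,0.09],
    [0,0,0.09],
    [0,0,0.089],
    [0,0,0],
    [0,0,0],
    [0,0,0],
    [0,0,0],
    [0,0,0],
    [0,0,0],
    [0,0,0],
    [0,0,0],
    [0,0,0]
  ]
}}

```text
time_s: 1.9
position: [0.3518, -0.2757, 0.2765]
tool_rot: [[0.991, 0.13, 0.0], [0.13, -0.991, -0.0], [0.0, 0.0, -1.0]]
ft_force: [0.7, -0.1, -0.6]
grip_width: 0.0001
gripper_force: 0.0
```

Request:
{"fn": "move_arm", "kwargs": {
  "jaw": [0,0,0,0,0,0,0,0,0,0,0,0],
  "dp": [
    [1.845,-2.33,0],
    [1.845,-2.33,0],
    [1.845,-2.33,0],
    [1.845,-2.33,0],
    [1.845,-2.33,0],
    [1.845,-2.33,0],
    [1.845,-2.33,0],
    [1.845,-2.33,0],
    [1.845,-2.33,0],
    [1.845,-2.33,0],
    [1.845,-2.33,0],
    [1.845,-2.33,0]
  ],
  "turn": [
    [0,0,0],
    [0,0,0],
    [0,0,0],
    [0,0,0],
    [0,0,0],
    [0,0,0],
    [0,0,0],
    [0,0,0],
    [0,0,0],
    [0,0,0],
    [0,0,0],
    [0,0,0]
  ]
}}

```text
time_s: 2.9
position: [0.5349, 0.0305, 0.2764]
tool_rot: [[0.991, 0.131, 0.0], [0.131, -0.991, -0.0], [0.0, 0.0, -1.0]]
ft_force: [0.3, -0.2, -0.6]
grip_width: -0.0003
gripper_force: 0.0
```

Request:
{"fn": "move_arm", "kwargs": {
  "jaw": [0,0,0,0,0],
  "dp": [
    [1.845,-2.33,0],
    [1.845,-2.33,0],
    [1.845,-2.33,0],
    [0,0,0],
    [0,0,0]
  ],
  "turn": [
    [0,0,0],
    [0,0,0],
    [0,0,0],
    [0,0,0],
    [0,0,0]
  ]
}}

```text
time_s: 3.32
position: [0.5804, 0.1066, 0.2757]
tool_rot: [[0.991, 0.132, -0.001], [0.132, -0.991, -0.0], [-0.001, 0.0, -1.0]]
ft_force: [-0.7, -0.9, -0.7]
grip_width: -0.0001
gripper_force: 0.0
```

Request:
{"fn": "move_arm", "kwargs": {
  "jaw": [0,0,0,0,0,0,0,0,0,0],
  "dp": [
    [-0.25,0,1.5],
    [0,0,1.5],
    [0,0,1.5],
    [0,0,1.5],
    [0,0,1.5],
    [0,0,0.7],
    [0,0,0.4],
    [0,0,0.2],
    [0,0,0],
    [0,0,0]
  ],
  "turn": [
    [0,0,0],
    [0,0,0],
    [0,0,0],
    [0,0,0],
    [0,0,0],
    [0,0,0],
    [0,0,0],
    [0,0,0],
    [0,0,0],
    [0,0,0]
  ]
}}

```text
time_s: 4.15
position: [0.5779, 0.1051, 0.1891]
tool_rot: [[0.991, 0.13, 0.001], [0.13, -0.991, -0.0], [0.001, 0.0, -1.0]]
ft_force: [-0.0, 0.5, -0.4]
grip_width: -0.0
gripper_force: 0.0
```

Run:
```python
from h import *
im,d=cams.get_image("side"); a=cv2.resize(im[60:280,170:390,::-1],None,fx=2.7,fy=2.7,interpolation=2)
cv2.imwrite("pics/s1.png",cv2.convertScaleAbs(a,alpha=1.6)); o=observe(); print(o["position"],o["ft_force"],o["time_s"])
```

```text
[0.57794926 0.10512929 0.18911552] [ 0.04465507  0.87311786 -0.03697731] 4.2
```

View pics/s1.png

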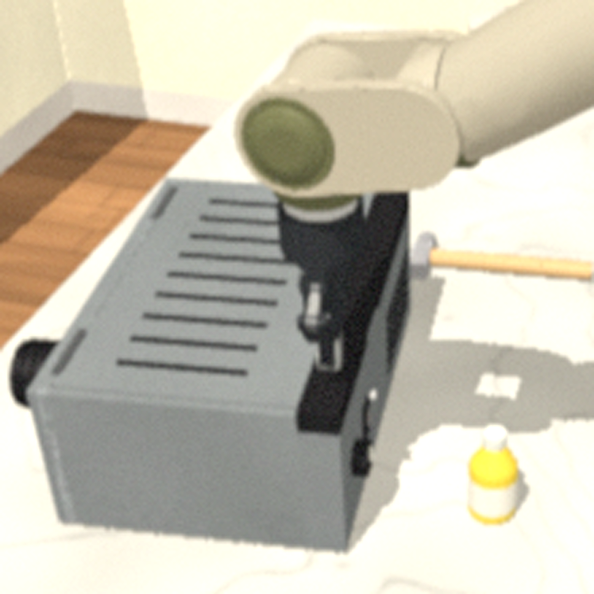

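The closed fingertips sit centred just above the rail's left end, at about (328, 365) in the crop. I'll lower them slowly to touch.

Request:
{"fn": "move_arm", "kwargs": {
  "jaw": [0,0,0,0,0,0],
  "dp": [
    [0,0,0.2],
    [0,0,0.2],
    [0,0,0.2],
    [0,0,0.2],
    [0,0,0.1],
    [0,0,0]
  ],
  "turn": [
    [0,0,0],
    [0,0,0],
    [0,0,0],
    [0,0,0],
    [0,0,0],
    [0,0,0]
  ]
}}

```text
time_s: 4.7
position: [0.5777, 0.1053, 0.1801]
tool_rot: [[0.991, 0.131, 0.001], [0.131, -0.991, -0.0], [0.001, 0.0, -1.0]]
ft_force: [-2.5, -0.6, 6.3]
grip_width: 0.0002
gripper_force: 3.1
```

Request:
{"fn": "move_arm", "kwargs": {
  "jaw": [0,0,0],
  "dp": [
    [0,0,0.1],
    [0,0,0],
    [0,0,0]
  ],
  "turn": [
    [0,0,0],
    [0,0,0],
    [0,0,0]
  ]
}}

```text
time_s: 4.95
position: [0.5777, 0.1053, 0.18]
tool_rot: [[0.991, 0.131, 0.002], [0.131, -0.991, -0.0], [0.002, 0.0, -1.0]]
ft_force: [-5.6, -0.2, 12.1]
grip_width: 0.0003
gripper_force: 6.2
```

Contact at z = 0.180, as expected. I'll ease the preload and slide along the rail.

Request:
{"fn": "move_arm", "kwargs": {
  "jaw": [0,0,0,0,0,0,0,0,0,0,0,0],
  "dp": [
    [0,0,-0.1],
    [0,0.4,0],
    [0,0.4,0],
    [0,0.4,0],
    [0,0.4,0],
    [0,0.4,0],
    [0,0.4,0],
    [0,0.4,0],
    [0,0.4,0],
    [0,0.4,0],
    [0,0.4,0],
    [0,0.4,0]
  ],
  "turn": [
    [0,0,0],
    [0,0,0],
    [0,0,0],
    [0,0,0],
    [0,0,0],
    [0,0,0],
    [0,0,0],
    [0,0,0],
    [0,0,0],
    [0,0,0],
    [0,0,0],
    [0,0,0]
  ]
}}

```text
time_s: 5.95
position: [0.5838, 0.0622, 0.1801]
tool_rot: [[0.991, 0.131, 0.002], [0.131, -0.991, 0.002], [0.002, -0.001, -1.0]]
ft_force: [-1.4, 4.7, 7.1]
grip_width: -0.0
gripper_force: 3.4
```

Request:
{"fn": "move_arm", "kwargs": {
  "jaw": [0,0,0,0,0,0,0,0,0,0],
  "dp": [
    [0,0.4,0],
    [0,0.4,0],
    [0,0.4,0],
    [0,0.4,0],
    [0,0.4,0],
    [0,0.4,0],
    [0,0.4,0],
    [0,0.4,0],
    [0,0.4,0],
    [0,0.4,0]
  ],
  "turn": [
    [0,0,0],
    [0,0,0],
    [0,0,0],
    [0,0,0],
    [0,0,0],
    [0,0,0],
    [0,0,0],
    [0,0,0],
    [0,0,0],
    [0,0,0]
  ]
}}

```text
time_s: 6.78
position: [0.5889, 0.0223, 0.1798]
tool_rot: [[0.991, 0.131, 0.001], [0.131, -0.991, 0.001], [0.001, -0.001, -1.0]]
ft_force: [-0.6, 3.5, 4.7]
grip_width: -0.0001
gripper_force: 2.6
```

Request:
{"fn": "move_arm", "kwargs": {
  "jaw": [0,0,0],
  "dp": [
    [0,0.4,0],
    [0,0.3,0],
    [0,0,0]
  ],
  "turn": [
    [0,0,0],
    [0,0,0],
    [0,0,0]
  ]
}}

```text
time_s: 7.03
position: [0.5895, 0.0142, 0.1789]
tool_rot: [[0.992, 0.13, -0.001], [0.13, -0.992, -0.0], [-0.001, 0.0, -1.0]]
ft_force: [0.7, -0.5, 0.6]
grip_width: -0.0002
gripper_force: 0.0
```

Request:
{"fn": "move_arm", "kwargs": {
  "jaw": [0,0,0],
  "dp": [
    [0,0.4,0],
    [0,0.3,0],
    [0,0,0]
  ],
  "turn": [
    [0,0,0],
    [0,0,0],
    [0,0,0]
  ]
}}

```text
time_s: 7.28
position: [0.5905, 0.0074, 0.1791]
tool_rot: [[0.992, 0.13, -0.0], [0.13, -0.992, -0.0], [-0.0, 0.0, -1.0]]
ft_force: [-0.4, -0.3, -0.2]
grip_width: -0.0
gripper_force: 0.0
```

The fingertips dropped off the rail top at extractor y of about 60, and the force is now zero, so the groove is found. I'll centre in it and press.

Request:
{"fn": "move_arm", "kwargs": {
  "jaw": [0,0,0,0,0,0,0,0,0],
  "dp": [
    [0,0.4,0],
    [0,0.4,0],
    [0,0.4,0],
    [0,0.1,0],
    [0,0,0.2],
    [0,0,0.2],
    [0,0,0.2],
    [0,0,0.1],
    [0,0,0]
  ],
  "turn": [
    [0,0,0],
    [0,0,0],
    [0,0,0],
    [0,0,0],
    [0,0,0],
    [0,0,0],
    [0,0,0],
    [0,0,0],
    [0,0,0]
  ]
}}

```text
time_s: 8.03
position: [0.592, -0.0047, 0.1721]
tool_rot: [[0.991, 0.131, -0.0], [0.131, -0.991, 0.0], [-0.0, -0.0, -1.0]]
ft_force: [0.8, 0.3, -0.6]
grip_width: 0.0001
gripper_force: 0.1
```

Request:
{"fn": "move_arm", "kwargs": {
  "jaw": [0,0,0,0,0],
  "dp": [
    [0,0,0.2],
    [0,0,0.2],
    [0,0,0.2],
    [0,0,0.2],
    [0,0,0.0]
  ],
  "turn": [
    [0,0,0],
    [0,0,0],
    [0,0,0],
    [0,0,0],
    [0,0,0]
  ]
}}

```text
time_s: 8.45
position: [0.5922, -0.0047, 0.166]
tool_rot: [[0.991, 0.131, 0.002], [0.131, -0.991, -0.0], [0.002, 0.001, -1.0]]
ft_force: [-5.0, 1.5, 14.9]
grip_width: 0.0001
gripper_force: 7.5
```

Request:
{"fn": "move_arm", "kwargs": {
  "jaw": [0,0,0],
  "dp": [
    [0,0,0.15],
    [0,0,0],
    [0,0,0]
  ],
  "turn": [
    [0,0,0],
    [0,0,0],
    [0,0,0]
  ]
}}

```text
time_s: 8.7
position: [0.5923, -0.0047, 0.1659]
tool_rot: [[0.991, 0.131, 0.003], [0.131, -0.991, -0.001], [0.003, 0.001, -1.0]]
ft_force: [-9.4, 1.3, 22.3]
grip_width: -0.0001
gripper_force: 11.7
```

Run:
```python
from h import *
im,d=cams.get_image("side"); a=cv2.resize(im[60:280,170:390,::-1],None,fx=2.7,fy=2.7,interpolation=2)
cv2.imwrite("pics/s2.png",cv2.convertScaleAbs(a,alpha=1.6)); o=observe(); print(o["position"],o["ft_force"],o["time_s"])
```

```text
[ 0.59230358 -0.0047231   0.16586361] [-7.88686754  1.99504656 23.30180739] 8.75
```

View pics/s2.png

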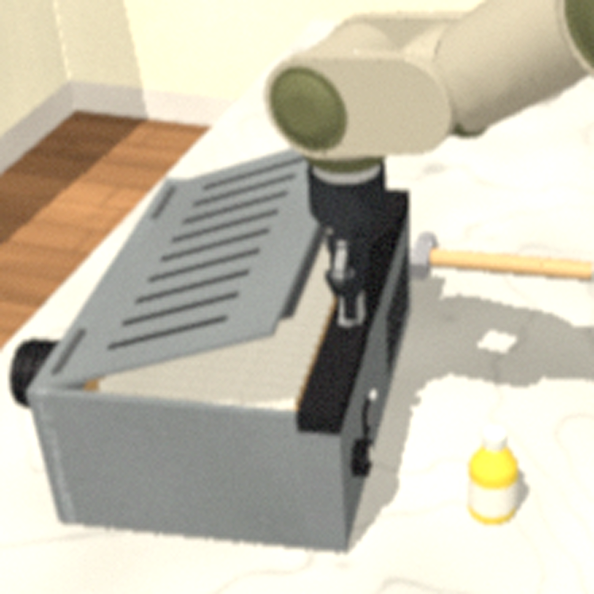

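The key is against its stop, and the cover has tilted up, its front edge near (280, 325) in the crop. I'll retreat out of the open front of the groove.

Request:
{"fn": "move_arm", "kwargs": {
  "jaw": [0,0,0,0,0,0,0,0,0,0,0,0],
  "dp": [
    [-0.1,0,-0.5],
    [-1.5,0,-0.8],
    [-2,0,-0.8],
    [-2,0,-0.5],
    [-2,0,-0.5],
    [-2,0,-0.5],
    [-2,0,-0.5],
    [-1,0,-1.5],
    [0,0,-1.5],
    [0,0,0],
    [0,0,0],
    [0,0,0]
  ],
  "turn": [
    [0,0,0],
    [0,0,0],
    [0,0,0],
    [0,0,0],
    [0,0,0],
    [0,0,0],
    [0,0,0],
    [0,0,0],
    [0,0,0],
    [0,0,0],
    [0,0,0],
    [0,0,0]
  ]
}}

```text
time_s: 9.75
position: [0.4672, -0.0212, 0.2329]
tool_rot: [[0.991, 0.13, -0.001], [0.13, -0.991, 0.0], [-0.001, -0.0, -1.0]]
ft_force: [0.2, 0.6, -0.3]
grip_width: 0.0001
gripper_force: 0.0
```

Request:
{"fn": "move_arm", "kwargs": {
  "jaw": [0,0,0,0,0,0,0,0,0,0,0,0],
  "dp": [
    [0,0,0],
    [0,0,0],
    [0,0,0],
    [0,0,0],
    [0,0,0],
    [0,0,0],
    [0,0,0],
    [0,0,0],
    [0,0,0],
    [0,0,0],
    [0,0,0],
    [0,0,0]
  ],
  "turn": [
    [0,0,0],
    [0,0,0],
    [0,0,0],
    [0,0,0],
    [0,0,0],
    [0,0,0],
    [0,0,0],
    [0,0,0],
    [0,0,0],
    [0,0,0],
    [0,0,0],
    [0,0,0]
  ]
}}

```text
time_s: 10.75
position: [0.4672, -0.0212, 0.2338]
tool_rot: [[0.991, 0.13, -0.0], [0.13, -0.991, 0.0], [-0.0, -0.0, -1.0]]
ft_force: [0.9, 0.4, -0.6]
grip_width: -0.0
gripper_force: 0.0
```

Request:
{"fn": "move_arm", "kwargs": {
  "jaw": [0,0,0,0,0,0,0,0,0,0,0,0],
  "dp": [
    [0,0,0],
    [0,0,0],
    [0,0,0],
    [0,0,0],
    [0,0,0],
    [0,0,0],
    [0,0,0],
    [0,0,0],
    [0,0,0],
    [0,0,0],
    [0,0,0],
    [0,0,0]
  ],
  "turn": [
    [0,0,0],
    [0,0,0],
    [0,0,0],
    [0,0,0],
    [0,0,0],
    [0,0,0],
    [0,0,0],
    [0,0,0],
    [0,0,0],
    [0,0,0],
    [0,0,0],
    [0,0,0]
  ]
}}

```text
time_s: 11.75
position: [0.4672, -0.0212, 0.2338]
tool_rot: [[0.991, 0.13, -0.0], [0.13, -0.991, 0.0], [-0.0, -0.0, -1.0]]
ft_force: [0.6, 0.7, -1.0]
grip_width: -0.0002
gripper_force: 0.0
```

Request:
{"fn": "move_arm", "kwargs": {
  "jaw": [0,0,0,0,0,0,0,0,0,0,0,0],
  "dp": [
    [0,0,0],
    [0,0,0],
    [0,0,0],
    [0,0,0],
    [0,0,0],
    [0,0,0],
    [0,0,0],
    [0,0,0],
    [0,0,0],
    [0,0,0],
    [0,0,0],
    [0,0,0]
  ],
  "turn": [
    [0,0,0],
    [0,0,0],
    [0,0,0],
    [0,0,0],
    [0,0,0],
    [0,0,0],
    [0,0,0],
    [0,0,0],
    [0,0,0],
    [0,0,0],
    [0,0,0],
    [0,0,0]
  ]
}}

```text
time_s: 12.75
position: [0.4672, -0.0212, 0.2338]
tool_rot: [[0.991, 0.13, -0.0], [0.13, -0.991, -0.0], [-0.0, 0.0, -1.0]]
ft_force: [0.4, 0.8, 0.3]
grip_width: -0.0002
gripper_force: 0.0
```

Run:
```python
from h import *
im,d=cams.get_image("side"); cv2.imwrite("pics/s3.png",im[...,::-1]); o=observe(); print(o["position"],o["ft_force"],o["time_s"])
v,u=np.mgrid[:400,:640]; P=world("side",u,v,d); L=(P[...,:2]-[.5995,-.044])@np.array([[.9914,-.1305],[.1305,.9914]])
q=(d>0)&(L[...,0]>.08)&(L[...,0]<.25)&(abs(L[...,1])<.19)&(P[...,2]>.2)
x,z=L[q][:,0],P[q][:,2]; print(q.sum(),"tilt",np.median(np.arctan2(z-.175,.26-x)))
```

```text
[ 0.46722486 -0.0212448   0.23381416] [ 0.0662492   0.09194769 -0.0629348 ] 12.8
920 tilt 0.9080345688497133
```

View pics/s3.png

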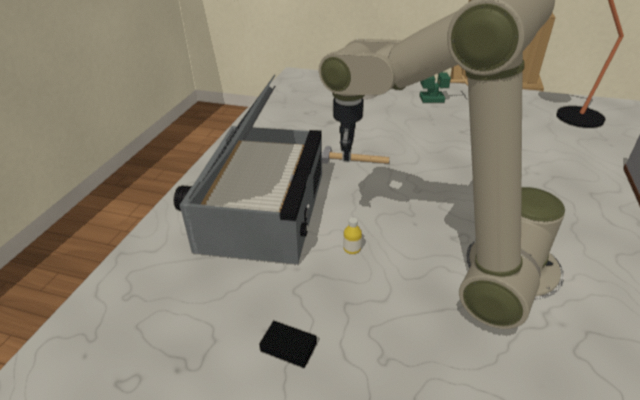

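The cover stands open, seen edge-on from (215, 165) to (272, 80), and the hand is clear. The flux, hammer and charcoal are where they were. I'll wait 2 s more to be sure the cover has settled.

Request:
{"fn": "move_arm", "kwargs": {
  "jaw": [0,0,0,0,0,0,0,0,0,0,0,0],
  "dp": [
    [0,0,0],
    [0,0,0],
    [0,0,0],
    [0,0,0],
    [0,0,0],
    [0,0,0],
    [0,0,0],
    [0,0,0],
    [0,0,0],
    [0,0,0],
    [0,0,0],
    [0,0,0]
  ],
  "turn": [
    [0,0,0],
    [0,0,0],
    [0,0,0],
    [0,0,0],
    [0,0,0],
    [0,0,0],
    [0,0,0],
    [0,0,0],
    [0,0,0],
    [0,0,0],
    [0,0,0],
    [0,0,0]
  ]
}}

```text
time_s: 13.8
position: [0.4672, -0.0213, 0.2338]
tool_rot: [[0.991, 0.13, 0.0], [0.13, -0.991, -0.0], [0.0, 0.0, -1.0]]
ft_force: [0.2, 0.3, 0.3]
grip_width: 0.0003
gripper_force: 0.0
```

Request:
{"fn": "move_arm", "kwargs": {
  "jaw": [0,0,0,0,0,0,0,0,0,0,0,0],
  "dp": [
    [0,0,0],
    [0,0,0],
    [0,0,0],
    [0,0,0],
    [0,0,0],
    [0,0,0],
    [0,0,0],
    [0,0,0],
    [0,0,0],
    [0,0,0],
    [0,0,0],
    [0,0,0]
  ],
  "turn": [
    [0,0,0],
    [0,0,0],
    [0,0,0],
    [0,0,0],
    [0,0,0],
    [0,0,0],
    [0,0,0],
    [0,0,0],
    [0,0,0],
    [0,0,0],
    [0,0,0],
    [0,0,0]
  ]
}}

```text
time_s: 14.8
position: [0.4672, -0.0213, 0.2338]
tool_rot: [[0.991, 0.13, 0.0], [0.13, -0.991, 0.0], [0.0, -0.0, -1.0]]
ft_force: [-0.8, -1.5, 0.1]
grip_width: -0.0004
gripper_force: 0.0
```

Run:
```python
from h import *
for n in("side","top"):
    im,d=cams.get_image(n)
    v,u=np.mgrid[:400,:640]; P=world(n,u,v,d); L=(P[...,:2]-[.5995,-.044])@np.array([[.9914,-.1305],[.1305,.9914]])
    q=(d>0)&(L[...,0]>.1)&(L[...,0]<.25)&(abs(L[...,1])<.19)&(P[...,2]>.2)
    x,z=L[q][:,0],P[q][:,2]; print(n,q.sum(),"tilt",np.median(np.arctan2(z-.175,.26-x)),"slope",np.arctan(-np.polyfit(x,z,1)[0]),"top z",np.percentile(z,98))
```

```text
side 799 tilt 0.9115195905717532 slope 0.834318231211331 top z 0.3653172778088802
top 3477 tilt 0.9555927704158053 slope 0.8719436936605708 top z 0.368195683103675
```

```bash
python3 -c "
from rig import ticket; print(ticket.close_job())"
```

```text
the job is handed in; nothing more can be done
None
```

The job is handed in at about 15 s. I slid from the rail's left end into the groove and pressed the key to its stop; the cover opened by itself to about 0.95 rad, the low end of its stated range. The hand is clear, and the charcoal, flux bottle and hammer look untouched.

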